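# Stamp the inspection mark on the larger torque-wrench head

### The job

Pick up the spring-loaded inspection stamp from its rubber rest and press it squarely onto the middle of the round pad on the large-ring torque-wrench head, so that its nose is pushed in about half its travel (never to its stop) for about a second. Lift it straight off without sliding or rocking it on the pad, and stand it back upright on the rubber rest, released. Do not tip the top-heavy stamp over, do not touch the small-ring head with it, and leave everything else as it stands.

Things in the scene. Friction and masses are not known exactly. Their poses are not given: they have to be found in the camera images.
- stamp_mid (a point): Spring-loaded hand stamp, 150 mm tall, round, about 0.35 kg, top-heavy, standing on its marking face on the rubber rest. Point on its axis half-way up, 75 mm above the face; z along the axis towards the head. Take it by the black grip (32 mm diameter, 82 to 140 mm above the face), with the fingertips above the collar.
- nose (a joint): How far the stamp's nose is pushed into the sleeve, m: 0 = out, 0.014 = on its stop. Spring: 6 N before it moves, then 0.8 N per mm (about 12 N at 7 mm). It springs out by itself and stays out while the stamp stands on its face. Once the face touches, moving the grip on by d along the axis pushes the nose in by d.
- stamp: The same stamp. Origin on its axis where the marking face is while the nose is out, z up the axis. Heights above the face: die and nose 0 to 28 mm, steel sleeve (34 mm diameter) 28 to 74, collar (50 mm diameter) 74 to 82, black plastic grip (32 mm diameter) 82 to 140, steel head cap (26 mm diameter) 140 to 150.
- die: The marking die at the lower end of the nose, a flat round steel disc of 28 mm diameter. Origin at the centre of its marking face, z up the axis.
- die_face (a point): Centre of the marking face, the underside of the stamp; z up the axis.
- large: Large-ring torque-wrench head, dark steel, bolted on a plate (160 x 108 x 10 mm) that rises away from the robot at 22 to 32 degrees on an angle fixture (base 160 x 110 mm). Ring (100 mm across, 64 mm hole, 26 mm high) at the upper end, arm with round pad at the lower. Origin on the hinge at the lower edge; x up the slope, z square to the plate. The stamp's force does not shift it.
- large_pad (a point): Centre of the top of the round pad on the large-ring head's arm: a bright flat steel disc, 48 mm diameter, 6 mm above the arm. z is its outward normal, leaning 22 to 32 degrees from vertical towards the low side of the plate, roughly to the robot. The whole 28 mm face of the stamp goes on it.
- small: The small-ring torque-wrench head (ring 66 mm across, 36 mm hole) on an equal fixture, with an equal pad. Not to be touched with the stamp. Origin at the hinge as for the large one.
- rest_top (a point): Centre of the top of the rubber rest, a black fixed disc 92 mm across, 10 mm thick, lying on the bench; the stamp starts standing on it and must stand on it again, with its whole face on the rest.
- socket_a: Deep impact socket, dark steel, 46 mm diameter, 80 mm tall, standing upright; origin under its centre. Leave it alone.
- socket_b: Impact socket, dark steel, 42 mm diameter, 60 mm tall, standing upright; origin under its centre. Leave it alone.
- bottle: White plastic bottle, 68 mm diameter, 190 mm tall, standing at the back; origin under its centre. Leave it alone.
- tin: Metal tin, 80 mm diameter, 100 mm tall, standing at the back; origin under its centre. Leave it alone.
- hammer: Hammer lying on the bench near the robot's right side. Leave it alone.
- spanner: Steel combination spanner, 190 mm long, 9 mm thick, lying flat across the bench in front of the fixtures. Leave it alone.
Not all that is in view belongs to the job. Leave any blue or orange look-alike of the stamp alone. Of the things like the part that bears rest_top, leave any that is brown; of the rest the smaller one is meant.

How it is judged:
By the outcome, as a careful person would: the job done as asked, in the order asked, and still so for the second after the job is handed in, with the robot touching nothing.
It also fails if it takes over 59 s, if anything falls off the work surface, if the arm or the gripper's body presses on something with over 40 N, if the wrist force passes 120 N, or if a joint passes its speed limit or range.

### The arm

A 6-joint arm with a two-finger parallel gripper is mounted at the origin on the work surface. World frame = base frame: x ahead of the robot, y to its left, z up, the work surface at z = 0. Lengths are in mm, angles in rad, forces in N, time in s.
With the tool pointing down it reaches from about 325 to 875 mm from the base axis. Payload 4.4 kg.
Tool frame: the origin (TCP) lies on the centre line of the jaws, within the pads' length; the fingertips stand ahead of it and the grasp point (between the pads) lies 6 mm ahead of it (ctrl.tcp_to_tips is the z of the fingertips in the tool frame, in mm); z points along the fingers, y is the direction in which the jaws open and shut (so a half turn about z gives the same grasp; the last joint's range is limited). The gripper opens to 85 mm and grips with 20 to 120 N. Pads are 22 mm wide; open, the fingers measure 114 mm over their backs; the gripper's body (76 mm by 85 mm) begins 54 mm behind the grasp point. The pads swing forward as they close: fully open they stand 13 mm farther back than shut.
Start: joints at [1.073, 0.207, 1.542, -0, 1.393, -0.15], TCP at [195.447, 540.766, 256.282] pointing down, gripper open.
Joint ranges: [-2.73, 2.73], [-0.86, 2.22], [0.23, 2.46], [-1.11, 4.25], [0.08, 2.63], [-2.82, 2.82]. Speed limits (rad/s): [2.79, 2.79, 3.14, 3.14, 3.14, 3.14].

### API

Orientations are given as a 3x3 rotation matrix whose columns are the frame's x, y, z axes.
In Python, from plant import ctrl, sensors, optics gives the robot as it stands. Calls block until the motion is done:
- ctrl.move_ptp(position, orientation): joint-space move of the TCP to a pose.
- ctrl.move_l(position, rot=None, vel=150, threshold=None): straight line of the TCP; rot=None keeps the orientation; vel is the mean speed in mm/s. With threshold (N) it stops when the force on the tool has changed by that much, and returns True; else False.
- ctrl.set_joints(angles): joint-space move.
- ctrl.gripper_to(opening, force=None): finger opening in mm; force is the grip in N (None keeps the last); returns when the fingers have stopped.
- ctrl.hold(seconds).
- ctrl.solve_ik(position, orientation): joint angles nearest the present ones, or None.
- sensors.read_state(): the state.
- optics.grab_frame(name): name is "scene" or "top" or "wrist"; returns (picture, depth): 480x640x3 uint8, red, green, blue; 480x640 float32, mm along the optical axis (not along the pixel's ray), 0 where there is no reading.
- optics.camera_params(name): a dict with "mtx" (3x3 intrinsics, pixels), "k1" (the pictures are not rectified: a ray, as slopes to the right and down, at radius r is drawn at 1 + k1 r^2 times it, then the intrinsics apply), "R" (3x3) and "t" (3): a world point X has camera coordinates R X + t; the wrist camera has in their place "T_tool_cam" (4x4, takes a point from camera to tool coordinates, whose origin is the TCP and whose axes are the flange's). Camera axes: x right, y down, z forward; pixel columns grow to the right and rows downward; lengths in mm; the calibration is good to about 2 mm. A picture is of the moment at which its call begins: read the wrist's pose just before it. camera_params takes no time and is no camera call.
A pose or a line that the arm cannot do raises ctrl.MotionError and nothing moves.
- ctrl.finish_job(): hands the job in, once; it reports no verdict.
The state is a dict: "t": time; "q": joint angles; "qvel": joint speeds; "tau": joint torques, N m; "eef_pos": TCP position; "eef_rot": TCP orientation; "force": force on the tool from outside, world axes, zero at the start; "wrist_torque": the same for the moment, N m; "grip_width": finger opening in mm.
Only numpy, scipy, OpenCV 4.12 (cv2) and the standard library are available. Lean on these libraries where they do the work, as an engineer would, in place of code of your own. Each camera call takes 0.05 s, during which the arm holds its last target.

## Working session

There is one attempt and no reset: what is moved stays moved. The work goes in short steps, each a Python script; the robot and the scene stay as the last script left them, time stands still between calls to the robot, and variables do not carry over. Pictures are saved under pics/ and viewed, and the job is handed in when it is done.

```bash
ls; mkdir -p pics
python3 - <<'E'
from plant import ctrl,sensors,optics
import cv2,numpy as np
s=sensors.read_state();print({k:np.round(v,3).tolist() for k,v in s.items()},ctrl.tcp_to_tips)
for n in ["scene","top","wrist"]:
    im,d=optics.grab_frame(n);cv2.imwrite(f"pics/a_{n}.png",im[:,:,::-1]);np.savez(f"pics/a_{n}.npz",im=im,d=d,pos=s["eef_pos"],rot=s["eef_rot"])
    p=optics.camera_params(n);print(n,{k:np.round(v,4).tolist() for k,v in p.items()}, (d>0).mean())
E
```

```text
pics
{'t': 0.0, 'q': [1.073, 0.207, 1.543, 0.0, 1.394, -0.15], 'qvel': [0.002, 0.001, -0.0, -0.001, -0.001, 0.002], 'tau': [-0.001, -38.304, -29.159, -0.0, 0.011, 0.0], 'eef_pos': [195.101, 540.13, 255.107], 'eef_rot': [[-0.94, 0.34, -0.001], [0.34, 0.94, -0.002], [0.0, -0.002, -1.0]], 'force': [0.207, -0.462, 0.231], 'wrist_torque': [-0.034, 0.024, 0.008], 'grip_width': 85.582} 25.0
scene {'mtx': [[526.6776, 0.0, 314.0779], [0.0, 526.6776, 246.9414], [0.0, 0.0, 1.0]], 'k1': -0.0002, 'R': [[0.8221, 0.5693, -0.0017], [0.4664, -0.6752, -0.5715], [-0.3265, 0.469, -0.8206]], 't': [-486.0637, -212.4729, 1532.1906]} 0.9959700520833333
top {'mtx': [[490.4992, 0.0, 326.3238], [0.0, 490.4992, 235.5912], [0.0, 0.0, 1.0]], 'k1': -0.1165, 'R': [[0.0121, -0.9999, 0.0033], [-0.9967, -0.0123, -0.0805], [0.0805, -0.0024, -0.9968]], 't': [29.1635, 615.3817, 1028.6763]} 0.996044921875
wrist {'mtx': [[339.7543, 0.0, 323.1215], [0.0, 339.7543, 242.579], [0.0, 0.0, 1.0]], 'k1': -0.057, 'T_tool_cam': [[0.0003, -0.9645, -0.2639, 67.8489], [1.0, 0.0004, -0.0003, -0.1487], [0.0004, -0.2639, 0.9645, -118.0269], [0.0, 0.0, 0.0, 1.0]]} 0.9936100260416667
```

View pics/a_scene.png

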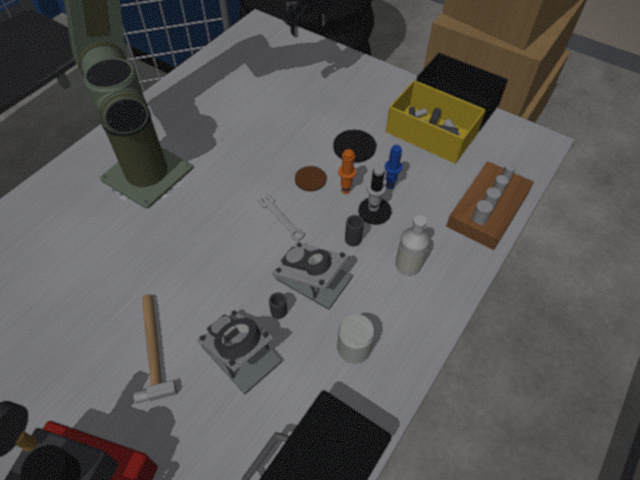

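View pics/a_top.png

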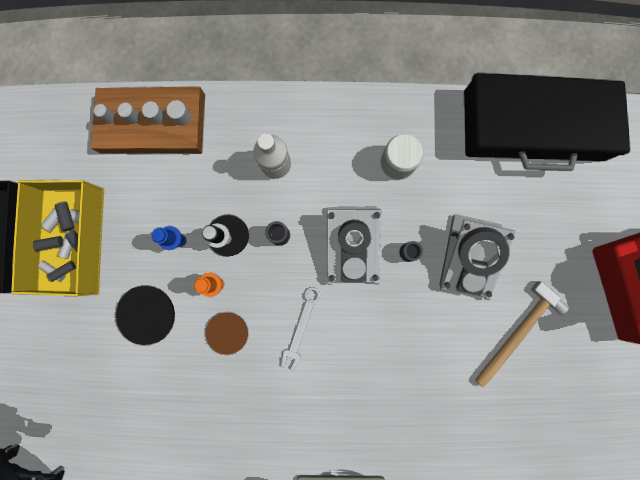

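View pics/a_wrist.png

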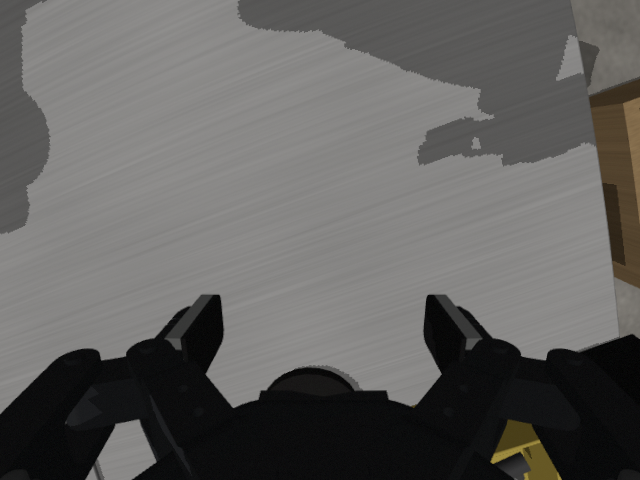

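Top view: stamp with white cap at about (213,234), on the smaller black disc at (228,235). The large black disc (145,315) and the brown one (226,333) are decoys. The large-ring head is at (480,255), with its pad at about (474,281). Next I'll measure these.

```bash
cat > h.py <<'E'
import numpy as np,cv2
from plant import ctrl,sensors,optics
def cam(name,pos=None,rot=None):
    p=optics.camera_params(name);K=np.array(p["mtx"]);k1=p["k1"]
    if "R" in p: R=np.array(p["R"]);t=np.array(p["t"])
    else:
        T=np.array(p["T_tool_cam"]);W=np.eye(4);W[:3,:3]=rot;W[:3,3]=pos
        M=np.linalg.inv(W@T);R=M[:3,:3];t=M[:3,3]
    return K,np.array([k1,0,0,0,0.]),R,t
def slopes(c,uv):
    return cv2.undistortPoints(np.array(uv,float).reshape(-1,1,2),c[0],c[1]).reshape(-1,2)
def ray(c,uv):
    s=slopes(c,uv);d=np.c_[s,np.ones(len(s))]@c[2];o=-c[2].T@c[3];return o,d
def on_z(c,uv,z):
    o,d=ray(c,uv);return o+d*((z-o[2])/d[:,2])[:,None]
def cloud(c,d):
    v,u=np.mgrid[:480,:640];s=slopes(c,np.c_[u.ravel(),v.ravel()])
    z=d.ravel()[:,None];P=(np.c_[s*z,z]-c[3])@c[2];P[d.ravel()<=0]=np.nan;return P.reshape(480,640,3)
def proj(c,X):
    return cv2.projectPoints(np.array(X,float).reshape(-1,1,3),cv2.Rodrigues(c[2])[0],c[3],c[0],c[1])[0].reshape(-1,2)
def grab(name,tag):
    s=sensors.read_state();im,d=optics.grab_frame(name);cv2.imwrite(f"pics/{tag}.png",im[:,:,::-1])
    np.savez(f"pics/{tag}.npz",im=im,d=d,pos=s["eef_pos"],rot=s["eef_rot"]);return im,d,cam(name,s["eef_pos"],s["eef_rot"])
E
python3 - <<'E'
from h import *
for n in ["top","scene"]:
    f=np.load(f"pics/a_{n}.npz");c=cam(n);P=cloud(c,f["d"])
    im=f["im"]
    b=dict(top=((195,210,255,262),(435,205,520,305),(320,200,385,290)),scene=((350,160,400,230),(195,300,285,395),(270,235,360,310)))[n]
    for i,(x0,y0,x1,y1) in enumerate(b):
        cv2.imwrite(f"pics/b_{n}{i}.png",cv2.resize(im[y0:y1,x0:x1,::-1],None,fx=7 if i==0 else 6,fy=7 if i==0 else 6,interpolation=cv2.INTER_CUBIC))
    Q=P[(np.abs(P[...,2])<4)];print(n,"bench z",np.nanmedian(Q[:,2]))
f=np.load("pics/a_top.npz");c=cam("top");P=cloud(c,f["d"])
for u,v in [(212,234),(240,245),(474,283),(484,253),(465,262)]: print(u,v,P[v,u].round(1))
E
```

```text
top bench z 0.5448056625488762
scene bench z 0.4215734693852358
212 234 [604.4 252.2 159.7]
240 245 [593.2 224.5  10.8]
474 283 [ 516.8 -270.6   66.1]
484 253 [ 578.9 -289.9   73.8]
465 262 [ 559.3 -243.7   94.4]
```

View pics/b_top0.png

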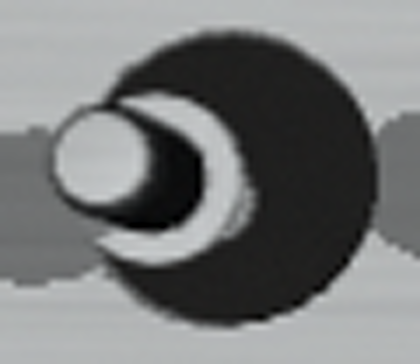

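View pics/b_top1.png

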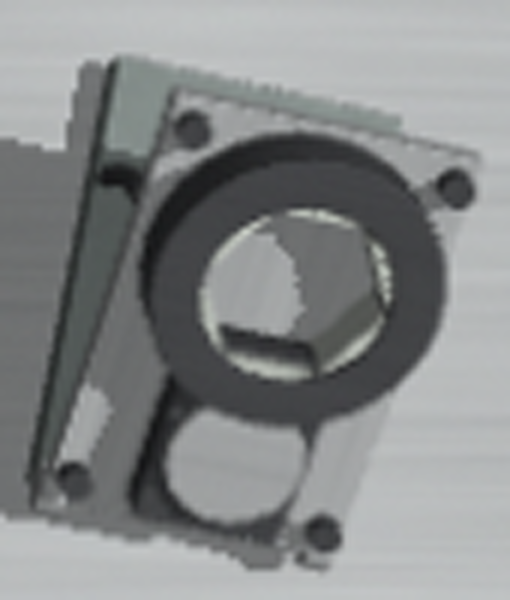

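Run:
```python
from h import *
f=np.load("pics/a_top.npz");c=cam("top");im=f["im"].astype(int);d=f["d"];P=cloud(c,d);v,u=np.mgrid[:480,:640]
# rest: dark, z 5..16
m=(np.abs(P[...,2]-10.5)<4)&(im.max(2)<60)&(abs(u-228)<35)&(abs(v-235)<35)
cs=max(cv2.findContours(m.astype('uint8'),0,1)[0],key=cv2.contourArea)[:,0]
X=on_z(c,cs,10); h=cv2.convexHull(X[:,:2].astype('float32'));print("rest",m.sum(),cv2.minEnclosingCircle(h))
# cap
m=(P[...,2]>155)&(abs(u-212)<25)&(abs(v-234)<25);cs=max(cv2.findContours(m.astype('uint8'),0,1)[0],key=cv2.contourArea)[:,0]
print("cap",m.sum(),cv2.minEnclosingCircle(on_z(c,cs,160)[:,:2].astype('float32')),P[m].mean(0))
for z0,z1 in [(85,92),(92,150)]:
    m=(P[...,2]>z0)&(P[...,2]<z1)&(abs(u-212)<30)&(abs(v-234)<30);print(z0,m.sum(),P[m].mean(0))
# plate/pad for large: RANSAC plane pad
def lsq(Q):
    o=Q.mean(0);n=np.linalg.svd(Q-o)[2][2];n*=np.sign(n[2]);return o,n,np.abs((Q-o)@n).mean()
for name,(uu,vv) in dict(large=(474,282)).items():
    m=(u-uu)**2+(v-vv)**2<8**2;print(name,lsq(P[m]))
    o,n,_=lsq(P[m]);print(np.degrees(np.arccos(n[2])))
    m2=(abs((P-o)@n)<1.5)&((u-uu)**2+(v-vv)**2<20**2);o,n,e=lsq(P[m2]);print(m2.sum(),o,n,e,np.degrees(np.arccos(n[2])))
    # whole plate plane
    R=(u>435)&(u<525)&(v>205)&(v<305);h=(P-o)@n
    print(np.histogram(h[R],bins=np.arange(-60,40,2)))
```

```text
rest 815 ((615.123291015625, 253.14503479003906), 45.58903121948242)
cap 145 ((607.4832763671875, 257.6199035644531), 13.028922080993652) [607.73305563 257.73457105 160.40276811]
85 98 [606.24278605 249.43491952  90.62733324]
92 213 [603.96268405 250.52960953 111.76656824]
large (array([ 518.88256654, -269.1847346 ,   70.89306381]), array([-0.50174881,  0.06528294,  0.86254639]), np.float64(1.3618995839698804))
30.39629522754237
343 [ 528.07830312 -268.20542797   76.2310279 ] [-0.50429214  0.06986598  0.86070215] 0.6842328272091414 30.60448836388168
(array([ 72,  73,  68,  83,  78, 106, 127, 162, 125, 127, 110,  81,  83,
        70,  83, 152, 413, 511, 318, 132,  93,  77,  55,  47,  48,  67,
       107, 133, 246, 504, 496, 206,  40,   3,   1,   0,   0,   0,   0,
         0,   0,   0,   0,   0,   0,   0,   0,   0,   0]), array([-60, -58, -56, -54, -52, -50, -48, -46, -44, -42, -40, -38, -36,
       -34, -32, -30, -28, -26, -24, -22, -20, -18, -16, -14, -12, -10,
        -8,  -6,  -4,  -2,   0,   2,   4,   6,   8,  10,  12,  14,  16,
        18,  20,  22,  24,  26,  28,  30,  32,  34,  36,  38]))
```

```bash
cat >> h.py <<'E'
def down(yaw): # jaw axis y at angle yaw from world y
    c,s=np.cos(yaw),np.sin(yaw);return np.array([[-c,-s,0],[-s,c,0],[0,0,-1.]])
def tool_for(n,xref):
    z=-n/np.linalg.norm(n);x=xref-z*(xref@z);x/=np.linalg.norm(x);return np.c_[x,np.cross(z,x),z]
E
python3 - <<'E'
from h import *
for yaw in np.radians([-60,-45,-30,0,20,30,45,60]):
    a=ctrl.solve_ik([606,254,320],down(yaw));b=ctrl.solve_ik([606,254,121],down(yaw))
    print(round(np.degrees(yaw)),None if a is None else a.round(2) if hasattr(a,'round') else np.round(a,2),None if b is None else np.round(b,2))
n=np.array([-.504,.07,.86]);n/=np.linalg.norm(n);p=np.array([520,-270,71])
for d in (90,101,200,260):
  for w in np.radians([-90,-45,0,45,90]):
    R=tool_for(n,np.array([-np.cos(w),-np.sin(w),0]));a=ctrl.solve_ik(p+n*d,R);print(d,round(np.degrees(w)),None if a is None else np.round(a,2))
E
```

```text
-60 [ 0.27  0.34  1.24 -0.    1.56 -0.26] [ 0.27  0.5   1.44 -0.    1.2  -0.26]
-45 [ 0.27  0.34  1.24 -0.    1.56 -0.52] [ 0.27  0.5   1.44 -0.    1.2  -0.52]
-30 [ 0.27  0.34  1.24 -0.    1.56 -0.78] [ 0.27  0.5   1.44 -0.    1.2  -0.78]
0 [ 0.27  0.34  1.24 -0.    1.56 -1.31] [ 0.27  0.5   1.44 -0.    1.2  -1.31]
20 [ 0.27  0.34  1.24 -0.    1.56 -1.65] [ 0.27  0.5   1.44 -0.    1.2  -1.65]
30 [ 0.27  0.34  1.24 -0.    1.56 -1.83] [ 0.27  0.5   1.44 -0.    1.2  -1.83]
45 [ 0.27  0.34  1.24 -0.    1.56 -2.09] [ 0.27  0.5   1.44 -0.    1.2  -2.09]
60 [ 0.27  0.34  1.24 -0.    1.56 -2.35] [ 0.27  0.5   1.44 -0.    1.2  -2.35]
90 -90 [-0.85  0.04  2.07  0.55  0.69 -1.21]
90 -45 [-0.85  0.04  2.07  0.55  0.69 -1.94]
90 0 [-0.85  0.04  2.07  0.55  0.69 -2.82]
90 45 [-0.85  0.04  2.07  0.55  0.69  2.63]
90 90 [-0.85  0.04  2.07  0.55  0.69  1.94]
101 -90 [-0.86  0.01  2.07  0.54  0.71 -1.2 ]
101 -45 [-0.86  0.01  2.07  0.54  0.71 -1.93]
101 0 [-0.86  0.01  2.07  0.54  0.71 -2.81]
101 45 [-0.86  0.01  2.07  0.54  0.71  2.64]
101 90 [-0.86  0.01  2.07  0.54  0.71  1.94]
200 -90 [-0.95 -0.23  2.09  0.47  0.95 -1.15]
200 -45 [-0.95 -0.23  2.09  0.47  0.95 -1.88]
200 0 [-0.95 -0.23  2.09  0.47  0.95 -2.76]
200 45 [-0.95 -0.23  2.09  0.47  0.95  2.69]
200 90 [-0.95 -0.23  2.09  0.47  0.95  1.99]
260 -90 [-1.02 -0.35  2.07  0.45  1.11 -1.14]
260 -45 [-1.02 -0.35  2.07  0.45  1.11 -1.87]
260 0 [-1.02 -0.35  2.07  0.45  1.11 -2.75]
260 45 [-1.02 -0.35  2.07  0.45  1.11  2.69]
260 90 [-1.02 -0.35  2.07  0.45  1.11  2.  ]
```

Run:
```python
from h import *
ctrl.move_ptp([606,254,330],down(np.radians(20)))
grab("wrist","c_stamp");print(sensors.read_state()["t"],sensors.read_state()["eef_pos"])
```

```text
2.0333 [605.32383722 255.01513567 329.80588719]
```

View pics/c_stamp.png

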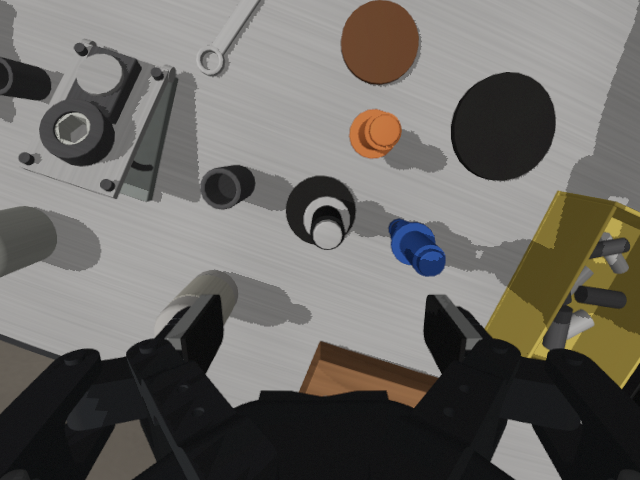

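Wrist view: cap at about (327,235), rest disc around (320,210), blue decoy at (425,250) and orange at (380,132). I'll measure these and bring the camera over the large pad.

Run:
```python
from h import *
f=np.load("pics/c_stamp.npz");c=cam("wrist",f["pos"],f["rot"]);im=f["im"].astype(int);P=cloud(c,f["d"]);v,u=np.mgrid[:480,:640]
m=(P[...,2]>155)&(abs(u-327)<30)&(abs(v-235)<30)&(im.min(2)>120)
cs=max(cv2.findContours(m.astype('uint8'),0,1)[0],key=cv2.contourArea)[:,0]
print("cap",m.sum(),cv2.minEnclosingCircle(on_z(c,cs,160)[:,:2].astype('float32')),P[m].mean(0))
m=(P[...,2]>5)&(P[...,2]<15)&(im.max(2)<70)&(abs(u-320)<50)&(abs(v-210)<50)
cs=max(cv2.findContours(m.astype('uint8'),0,1)[0],key=cv2.contourArea)[:,0]
print("rest",m.sum(),cv2.minEnclosingCircle(cv2.convexHull(on_z(c,cs,10)[:,:2].astype('float32'))),np.median(P[m][:,2]))
m=(P[...,2]>85)&(P[...,2]<97)&(abs(u-320)<40)&(abs(v-220)<40)&(im.min(2)>80)
cs=max(cv2.findContours(m.astype('uint8'),0,1)[0],key=cv2.contourArea)[:,0]
print("collar",m.sum(),cv2.minEnclosingCircle(on_z(c,cs,92)[:,:2].astype('float32')),np.median(P[m][:,2]))
# pad view
n=np.array([-.504,.07,.86]);n/=np.linalg.norm(n);p=np.array([520,-270,71.])
R=tool_for(n,np.array([-np.cos(-np.pi/4),-np.sin(-np.pi/4),0]))
ctrl.move_ptp([400,0,380],down(-np.pi/4))
ctrl.move_ptp(p+n*125,R);grab("wrist","c_pad");s=sensors.read_state();print(s["t"],s["eef_pos"],p+n*125)
```

```text
cap 609 ((607.5519409179688, 259.9404602050781), 12.448685646057129) [607.54186108 259.93329162 160.27020065]
rest 1961 ((615.0078735351562, 255.29908752441406), 45.53493881225586) 10.389017782925226
collar 645 ((607.1381225585938, 260.01312255859375), 24.768625259399414) 92.36105869067123
4.6 [ 457.9955595  -260.95064343  179.52656676] [ 456.95320191 -261.24350026  178.57985389]
```

View pics/c_pad.png

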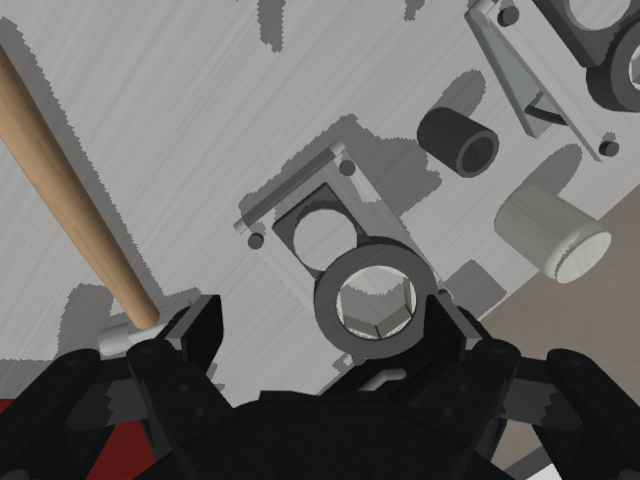

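The pad is clear at (325,237), between the arm's dark borders. The ring hole is at (376,300). Next I'll fit the pad plane and centre.

```bash
cat > pad.py <<'E'
from h import *
def lsq(Q):
    for _ in range(4):
        o=Q.mean(0);n=np.linalg.svd(Q-o,full_matrices=False)[2][2];n*=np.sign(n[2]);r=(Q-o)@n;Q=Q[abs(r)<max(2.5*r.std(),.5)]
    return o,n,r.std(),len(Q)
def pad(tag,seed,rad=33):
    f=np.load(f"pics/{tag}.npz");c=cam("wrist",f["pos"],f["rot"]);im=f["im"];P=cloud(c,f["d"]);v,u=np.mgrid[:480,:640]
    g=cv2.cvtColor(im,cv2.COLOR_RGB2GRAY);w=((u-seed[0])**2+(v-seed[1])**2<(rad*1.3)**2)
    o,n,e,k=lsq(P[((u-seed[0])**2+(v-seed[1])**2<(rad*.8)**2)]);print("pad plane",o.round(1),n.round(4),round(e,2),k,"tilt",np.degrees(np.arccos(n[2])).round(2))
    m=((g>110)&w).astype('uint8');nl,lab,st,ct=cv2.connectedComponentsWithStats(m);i=lab[int(seed[1]),int(seed[0])];m=(lab==i).astype('uint8')
    m=cv2.morphologyEx(m,cv2.MORPH_OPEN,cv2.getStructuringElement(2,(15,15)))
    cs=max(cv2.findContours(m,0,1)[0],key=cv2.contourArea)[:,0]
    oo,d=ray(c,cs);X=oo+d*(((o-oo)@n)/(d@n))[:,None]
    x=np.array([-1,0,0.])-n*(-n[0]);x/=np.linalg.norm(x);y=np.cross(n,x);q=np.c_[(X-o)@x,(X-o)@y]
    el=cv2.fitEllipse(q.astype('float32'));mc=cv2.minEnclosingCircle(q.astype('float32'))
    for nm,cc in (("ell",el[0]),("circ",mc[0])): print(nm,(o+x*cc[0]+y*cc[1]).round(2),el[1] if nm=="ell" else mc[1])
    # plate and ring planes
    h=(P-o)@n;W=((u-seed[0]-30)**2+(v-seed[1]-30)**2<140**2)&(np.linalg.norm(P-o,axis=2)<170)
    hist,b=np.histogram(h[W],bins=np.arange(-40,30,1));print([(int(a),int(k)) for a,k in zip(b,hist) if k>300])
    for lo,hi in ((-30,-23),(-2+0,2+0),(2,12)):
        mm=W&(h>lo)&(h<hi)
        if mm.sum()>500:o2,n2,e2,k2=lsq(P[mm]);print(lo,hi,n2.round(4),round(e2,2),k2,np.degrees(np.arccos(n2[2])).round(2),((o2-o)@n).round(1))
    return o,n
if __name__=="__main__": pad("c_pad",(325,237))
E
python3 pad.py
```

```text
Traceback (most recent call last):
  File "pad.py", line 24, in <module>
    if __name__=="__main__": pad("c_pad",(325,237))
                             ~~~^^^^^^^^^^^^^^^^^^^
  File "pad.py", line 9, in pad
    o,n,e,k=lsq(P[((u-seed[0])**2+(v-seed[1])**2<(rad*.8)**2)]);print("pad plane",o.round(1),n.round(4),round(e,2),k,"tilt",np.degrees(np.arccos(n[2])).round(2))
            ~~~^^^^^^^^^^^^^^^^^^^^^^^^^^^^^^^^^^^^^^^^^^^^^^^^
  File "pad.py", line 4, in lsq
    o=Q.mean(0);n=np.linalg.svd(Q-o,full_matrices=False)[2][2];n*=np.sign(n[2]);r=(Q-o)@n;Q=Q[abs(r)<max(2.5*r.std(),.5)]
                  ~~~~~~~~~~~~~^^^^^^^^^^^^^^^^^^^^^^^^^
numpy.linalg.LinAlgError: SVD did not converge
```

```bash
sed -i 's/^def lsq(Q):/def lsq(Q):\n    Q=Q[np.isfinite(Q[:,0])]/' pad.py; python3 pad.py
```

```text
pad plane [ 519.2 -265.6   69.6] [-0.4778  0.0981  0.873 ] 0.61 2124 tilt 29.19
ell [ 519.13 -267.31   69.76] (42.0841178894043, 48.09973907470703)
circ [ 520.54 -267.5    70.56] 23.752723693847656
[(-26, 770), (-25, 3992), (-24, 4224), (-23, 695), (-17, 327), (-8, 305), (-7, 909), (-6, 777), (-2, 560), (-1, 1645), (0, 1821), (1, 2835), (2, 2680), (3, 395)]
-30 -23 [-0.4794  0.0978  0.8721] 0.57 8845 29.29 -24.1
-2 2 [-0.4885  0.1006  0.8667] 0.82 6495 29.92 0.6
2 12 [-0.4778  0.0973  0.873 ] 0.33 2955 29.19 2.5
```

Run:
```python
from h import *
from scipy.optimize import least_squares
n=np.array([-.4788,.0979,.8725]);n/=np.linalg.norm(n)
f=np.load("pics/c_pad.npz");c=cam("wrist",f["pos"],f["rot"]);im=f["im"];o=np.array([519.2,-265.6,69.6])
g=cv2.cvtColor(im,cv2.COLOR_RGB2GRAY)
x=np.array([-1,0,0.])-n*(-n[0]);x/=np.linalg.norm(x);y=np.cross(n,x)
# radial edge from seed centre
E=[]
for a in np.linspace(0,2*np.pi,120,endpoint=False):
    r=np.arange(20,45,.25);px=325+r*np.cos(a);py=237+r*np.sin(a)
    l=cv2.remap(cv2.GaussianBlur(g,(3,3),0),px[None].astype('float32'),py[None].astype('float32'),1)[0].astype(float)
    k=np.argmax(l<105) if (l<105).any() else -1
    if k>0:E.append((px[k],py[k]))
E=np.array(E);oo,d=ray(c,E);X=oo+d*(((o-oo)@n)/(d@n))[:,None];q=np.c_[(X-o)@x,(X-o)@y]
s=least_squares(lambda p:np.hypot(*(q-p[:2]).T)-p[2],[0,0,24],loss='soft_l1',f_scale=.5)
res=np.hypot(*(q-s.x[:2]).T)-s.x[2];print(len(E),s.x,(o+x*s.x[0]+y*s.x[1]).round(2),np.median(abs(res)))
s2=least_squares(lambda p:np.hypot(*(q-p[:2]).T)-24,[0,0],loss='soft_l1',f_scale=.5);C=o+x*s2.x[0]+y*s2.x[1];print("r=24:",C.round(2))
vis=im[:,:,::-1].copy()
V=cv2.resize(vis[180:300,265:385],None,fx=5,fy=5,interpolation=cv2.INTER_CUBIC)
t=np.linspace(0,2*np.pi,200)
pp=proj(c,[C+24*(x*np.cos(a)+y*np.sin(a)) for a in t])
for p in pp: cv2.circle(V,tuple(int(k) for k in (p-[265,180]+.5)*5),1,(0,0,255),-1)
for p in E: cv2.circle(V,tuple(int(k) for k in (p-[265,180]+.5)*5),2,(0,255,0),-1)
cv2.imwrite("pics/d_pad.png",V)
```

```text
120 [-0.91868239  1.97755094 23.45654727] [ 520.01 -267.52   70.26] 0.40540514110087855
r=24: [ 520.33 -267.63   70.45]
```

View pics/d_pad.png

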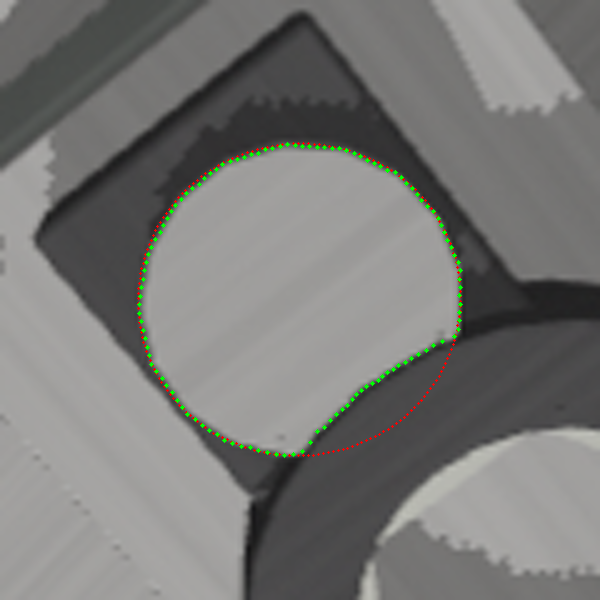

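```bash
cat > pad2.py <<'E'
from h import *
from pad import lsq
from scipy.optimize import least_squares
def padc(tag,n=None):
    f=np.load(f"pics/{tag}.npz");c=cam("wrist",f["pos"],f["rot"]);im=f["im"];P=cloud(c,f["d"]);v,u=np.mgrid[:480,:640]
    g=cv2.GaussianBlur(cv2.cvtColor(im,cv2.COLOR_RGB2GRAY),(3,3),0)
    sd=proj(c,[[520.4,-267.6,70.4]])[0]
    o,n1,e,k=lsq(P[np.hypot(u-sd[0],v-sd[1])<22])
    h=(P-o)@n1;m=(h>-30)&(h<-20)&(np.linalg.norm(P-o,axis=2)<140);o2,n2,e2,k2=lsq(P[m]);print(tag,"seed",sd.round(1),"o",o.round(1),"n pad",n1.round(4),"n plate",n2.round(4),k2,((o2-o)@n1).round(1))
    n=n2 if n is None else n
    x=np.array([-1,0,0.])-n*(-n[0]);x/=np.linalg.norm(x);y=np.cross(n,x);E=[]
    for a in np.linspace(0,2*np.pi,180,endpoint=False):
        r=np.arange(15,50,.25);px=sd[0]+r*np.cos(a);py=sd[1]+r*np.sin(a)
        l=cv2.remap(g,px[None].astype('float32'),py[None].astype('float32'),1)[0].astype(float)
        if (l<105).any():E.append((px[np.argmax(l<105)],py[np.argmax(l<105)]))
    oo,d=ray(c,np.array(E));X=oo+d*(((o-oo)@n)/(d@n))[:,None];q=np.c_[(X-o)@x,(X-o)@y]
    s=np.array([0,0,24.])
    for th in (3,1.5,.8,.6,.6):
        k=abs(np.hypot(*(q-s[:2]).T)-s[2])<th
        s=least_squares(lambda p:np.hypot(*(q[k]-p[:2]).T)-p[2],s,loss='soft_l1',f_scale=.3).x
    C=o+x*s[0]+y*s[1];print("  r",s[2].round(2),"used",k.sum(),"C",C.round(2),"min edge dist",np.hypot(*(q-s[:2]).T).min().round(2));return C,n1,n2
if __name__=="__main__":
    n=np.array([-.4788,.0979,.8725]);n/=np.linalg.norm(n);p=np.array([520.4,-267.6,70.4])
    R=tool_for(n,np.array([np.cos(-np.pi/4),np.sin(-np.pi/4),0]))
    padc("c_pad")
    ctrl.move_ptp(p+n*125,R);ctrl.hold(.2);grab("wrist","e_pad")
    padc("e_pad");print(sensors.read_state()["t"])
E
python3 pad2.py
```

```text
c_pad seed [324.6 240.2] o [ 520.4 -267.6   70.5] n pad [-0.4745  0.0969  0.8749] n plate [-0.4798  0.0996  0.8717] 16787 -24.3
  r 23.84 used 142 C [ 520.55 -267.66   70.59] min edge dist 16.2
e_pad seed [322.4 241.9] o [ 520.3 -267.6   70.5] n pad [-0.4798  0.0927  0.8725] n plate [-0.4834  0.0968  0.87  ] 14152 -24.2
  r 23.66 used 141 C [ 520.8  -267.99   70.78] min edge dist 15.55
7.5667
```

View pics/e_pad.png

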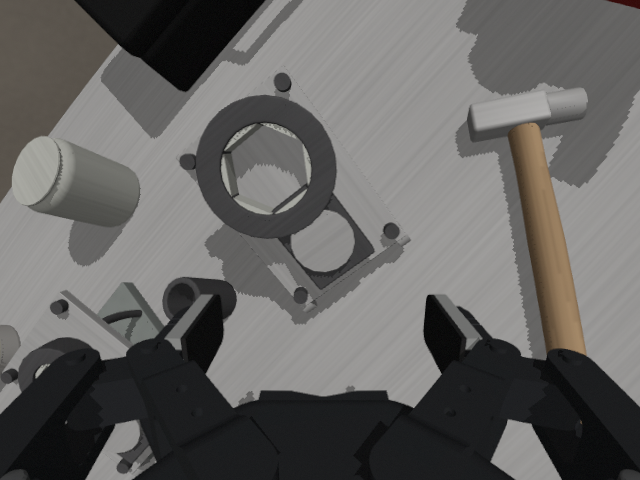

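```bash
cat > stampm.py <<'E'
from h import *
def circ(c,P,im,z,r,cond,name):
    v,u=np.mgrid[:480,:640];sd=proj(c,[[607.5,259,z]])[0]
    m=cond&(abs(P[...,2]-z)<5)&(np.hypot(P[...,0]-607.5,P[...,1]-259)<r*1.5)
    cs=max(cv2.findContours(m.astype('uint8'),0,1)[0],key=cv2.contourArea)[:,0]
    X=on_z(c,cs,z);q=cv2.minEnclosingCircle(X[:,:2].astype('float32'));print(name,np.round(q[0],1),round(q[1],1),"z",np.median(P[m][:,2]).round(1),m.sum());return q
def stamp(tag):
    f=np.load(f"pics/{tag}.npz");c=cam("wrist",f["pos"],f["rot"]);im=f["im"].astype(int);P=cloud(c,f["d"])
    circ(c,P,im,160,13,im.min(2)>120,"cap");circ(c,P,im,92,25,im.min(2)>80,"collar");circ(c,P,im,10,46,im.max(2)<70,"rest")
E
python3 - <<'E'
from stampm import *
stamp("c_stamp")
ctrl.move_ptp([400,0,380],down(np.radians(-160)))
ctrl.move_ptp([607,257,330],down(np.radians(-160)));ctrl.hold(.2);grab("wrist","e_stamp");stamp("e_stamp");print(sensors.read_state()["t"])
E
```

```text
cap [609.2 260.5] 12.5 z 160.8 609
collar [608.8 260.6] 24.8 z 92.9 645
rest [616.6 256. ] 45.6 z 10.9 1961
cap [608.2 260. ] 12.4 z 160.4 613
collar [608.5 259.9] 24.8 z 92.3 624
rest [615.8 255.2] 45.5 z 10.4 2250
10.3333
```

View pics/e_stamp.png

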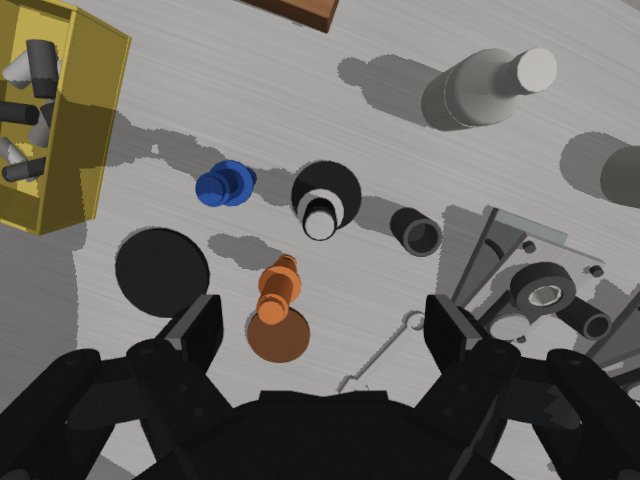

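Run:
```python
from h import *
for i in range(3): print(np.array(optics.camera_params("wrist")["T_tool_cam"])[:3].round(5).tolist(), optics.camera_params("wrist")["mtx"])
for i in range(4):s=sensors.read_state();print(s["t"],s["eef_pos"],s["q"])
for t in ["c_stamp","e_stamp","c_pad","e_pad"]:print(t,np.load(f"pics/{t}.npz")["pos"])
```

```text
[[0.00028, -0.96444, -0.26429, 65.83071], [1.0, 0.00021, 0.0003, -0.58246], [-0.00024, -0.26429, 0.96444, -118.02903]] [[339.75429654   0.         323.12147852]
 [  0.         339.75429654 242.57895688]
 [  0.           0.           1.        ]]
[[0.00028, -0.96444, -0.26429, 65.83071], [1.0, 0.00021, 0.0003, -0.58246], [-0.00024, -0.26429, 0.96444, -118.02903]] [[339.75429654   0.         323.12147852]
 [  0.         339.75429654 242.57895688]
 [  0.           0.           1.        ]]
[[0.00028, -0.96444, -0.26429, 65.83071], [1.0, 0.00021, 0.0003, -0.58246], [-0.00024, -0.26429, 0.96444, -118.02903]] [[339.75429654   0.         323.12147852]
 [  0.         339.75429654 242.57895688]
 [  0.           0.           1.        ]]
10.3333 [607.13884656 255.94641633 331.11429775] [ 2.67804439e-01  3.41324663e-01  1.21994852e+00 -1.19967803e-04
  1.57878707e+00  1.49104457e+00]
10.3333 [607.13884656 255.94641633 331.11429775] [ 2.67804439e-01  3.41324663e-01  1.21994852e+00 -1.19967803e-04
  1.57878707e+00  1.49104457e+00]
10.3333 [607.13884656 255.94641633 331.11429775] [ 2.67804439e-01  3.41324663e-01  1.21994852e+00 -1.19967803e-04
  1.57878707e+00  1.49104457e+00]
10.3333 [607.13884656 255.94641633 331.11429775] [ 2.67804439e-01  3.41324663e-01  1.21994852e+00 -1.19967803e-04
  1.57878707e+00  1.49104457e+00]
c_stamp [605.41651816 254.83604041 329.79381928]
e_stamp [607.18122523 255.76195374 331.30521262]
c_pad [ 457.79886289 -261.03473202  179.2093862 ]
e_pad [ 460.53858478 -255.35125797  179.43402258]
```

```bash
for i in 1 2 3 4 5 6; do python3 -c "
from h import *
print(np.array(optics.camera_params('wrist')['T_tool_cam'])[:3,3].round(2),np.array(optics.camera_params('top')['t']).round(2))"; done
```

```text
[  65.83   -0.58 -118.03] [  29.16  615.38 1028.68]
[  65.83   -0.58 -118.03] [  29.16  615.38 1028.68]
[  65.83   -0.58 -118.03] [  29.16  615.38 1028.68]
[  65.83   -0.58 -118.03] [  29.16  615.38 1028.68]
[  65.83   -0.58 -118.03] [  29.16  615.38 1028.68]
[  65.83   -0.58 -118.03] [  29.16  615.38 1028.68]
```

```bash
cat >> h.py <<'E'
def servo(pos,rot,n=2,vel=60,tol=.4):
    """move_l to pos; correct command by the read-back error; returns command offset"""
    pos=np.array(pos,float);off=np.zeros(3)
    for i in range(n):
        ctrl.move_l(pos+off,rot,vel=vel);ctrl.hold(.1);e=pos-sensors.read_state()["eef_pos"]
        if np.linalg.norm(e)<tol: break
        off=off+e
    return off
E
python3 - <<'E'
from h import *
R=down(-np.pi/4)
ctrl.move_ptp([607.9,259.9,235],R);ctrl.gripper_to(70);ctrl.hold(.1)
s=sensors.read_state();e=np.array([607.9,259.9,235])-s["eef_pos"];print(e,s["grip_width"],"rot",np.round(s["eef_rot"],4).tolist())
tgt=np.array([607.9,259.9,124]);ctrl.move_l(tgt+e,R,vel=80,threshold=15);ctrl.hold(.1)
s=sensors.read_state();print(s["eef_pos"]-tgt,s["force"],s["t"],"rot",np.round(s["eef_rot"],4).tolist())
grab("scene","f_pre")
d=np.load("pics/f_pre.npz");cv2.imwrite("pics/f_crop.png",cv2.resize(d["im"][100:250,300:460,::-1],None,fx=4,fy=4))
E
```

```text
[-0.02074957  0.00139113 -0.03923452] 70.10143923093861 rot [[-0.7071, 0.7071, 0.0001], [0.7071, 0.7071, 0.0], [-0.0, 0.0001, -1.0]]
[0.41694282 0.13120715 0.7100394 ] [0.53817769 0.45519683 0.31698977] 14.125 rot [[-0.7071, 0.7071, 0.0013], [0.7071, 0.7071, 0.0004], [-0.0006, 0.0012, -1.0]]
```

View pics/f_crop.png

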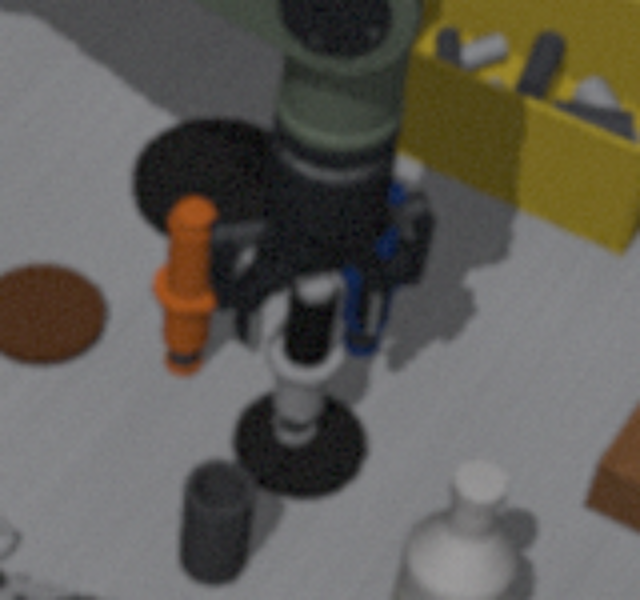

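The jaws straddle the stamp's grip above the collar and touch nothing else. Now I'll grip and lift.

Run:
```python
from h import *
R=down(-np.pi/4)
print(sensors.read_state()["force"]);ctrl.gripper_to(20,force=80);ctrl.hold(.2)
s=sensors.read_state();print(s["grip_width"],s["force"],s["wrist_torque"],s["eef_pos"],s["t"])
ctrl.move_l([607.9,259.9,300],R,vel=80);ctrl.hold(.2)
s=sensors.read_state();print(s["grip_width"],s["force"],s["wrist_torque"],s["eef_pos"],s["t"])
grab("scene","g");d=np.load("pics/g.npz");cv2.imwrite("pics/g_crop.png",cv2.resize(d["im"][70:220,300:460,::-1],None,fx=4,fy=4))
im,dd,c=grab("wrist","g_w")
```

```text
[-0.35740429 -0.66314517  0.45294418]
30.706171290862947 [-0.49202417  0.91750913  2.69760315] [ 0.07101313  0.06859634 -0.00965798] [608.19231645 260.05393249 124.43817049] 14.8167
30.556201137550612 [ 0.04395911 -0.26726609 -3.69639191] [-0.07677884 -0.02521487 -0.01948151] [607.82850731 259.84978016 299.7814006 ] 17.3667
```

View pics/g_crop.png

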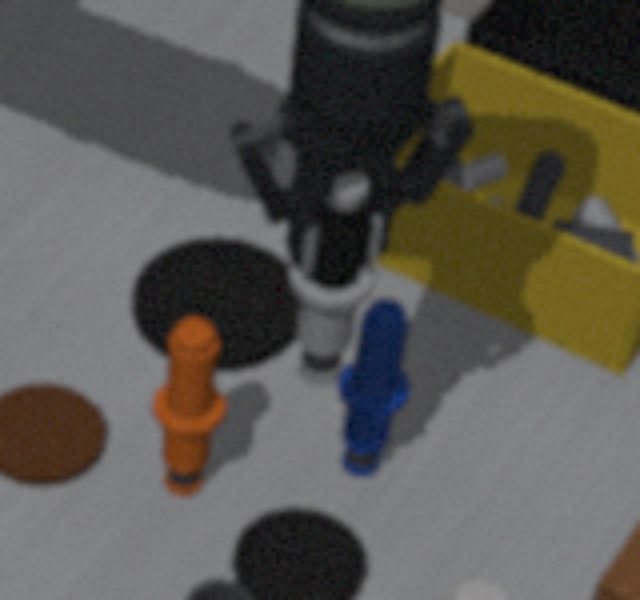

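View pics/g_w.png

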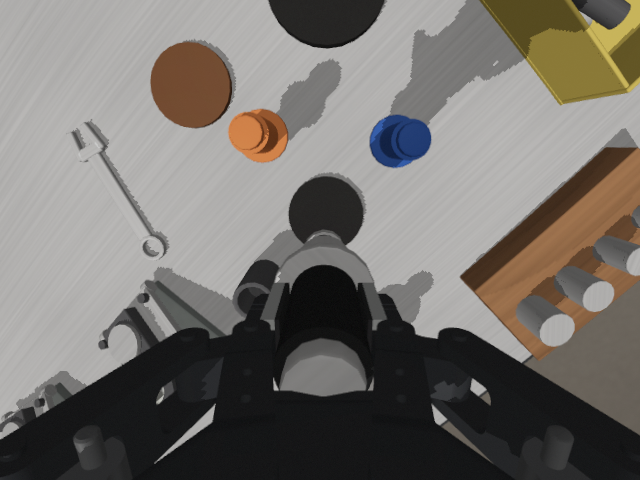

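```bash
python3 - <<'E'
from h import *
f=np.load("pics/g_w.npz");c=cam("wrist",f["pos"],f["rot"]);P=cloud(c,f["d"]);T=(P-f["pos"])@f["rot"]
for v in list(range(232,250,2))+list(range(250,350,10)): print(v,T[v,323].round(1),f["im"][v,323])
# collar silhouette and near-sleeve lateral
for z,r in ((114,14),(86,14),(40,25)): print(z,proj(c,(f["rot"]@np.array([[r,0,z],[0,r,z],[0,-r,z]],float).T).T+f["pos"]).round(1).tolist())
E
python3 - <<'E'
import cv2
im=cv2.imread("pics/g_w.png")[215:400,240:410];cv2.imwrite("pics/g_w2.png",cv2.resize(im,None,fx=4,fy=3.2,interpolation=2)[:600])
E
```

```text
232 [ 13.7  -0.7 106.1] [123 121 120]
234 [ 12.2  -0.7 106.7] [106 105 104]
236 [16.7 -0.7 83.5] [85 84 83]
238 [17.1 -0.7 76.9] [88 87 85]
240 [16.6 -0.7 74.4] [88 87 86]
242 [16.9 -0.7 68.7] [87 87 86]
244 [24.9 -0.7 35.6] [87 87 86]
246 [24.5 -0.7 33.7] [100  99  98]
248 [24.2 -0.7 31.3] [129 129 128]
250 [22.7 -0.7 33.2] [124 124 122]
260 [18.4 -0.7 31.5] [127 126 125]
270 [15.8 -0.7 25. ] [13 11 11]
280 [15.9 -0.7 12.7] [15 14 16]
290 [15.9 -0.7  2.5] [14 13 15]
300 [16.4 -0.7 -7.6] [15 15 14]
310 [ 16.5  -0.7 -15.7] [14 15 15]
320 [ 16.4  -0.7 -22.3] [14 14 13]
330 [ 14.8  -0.7 -25.7] [18 19 19]
340 [ 13.5  -0.6 -29.2] [86 86 84]
114 [[324.1, 229.0], [343.7, 248.2], [304.4, 248.2]]
86 [[324.2, 239.2], [346.3, 260.6], [302.0, 260.6]]
40 [[324.5, 241.4], [374.1, 289.5], [274.6, 289.4]]
```

View pics/g_w2.png

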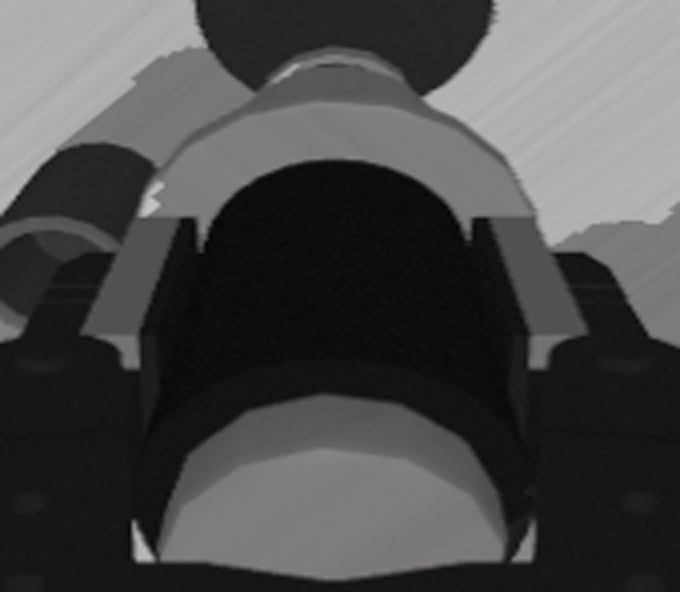

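The stamp sits straight in the jaws: its front surface is at tool x of about 16 on the grip and 17 on the sleeve. The face is about 114.4 mm ahead of the TCP. Next I'll carry it high to a standoff over the pad.

```bash
cat > pg.py <<'E'
from h import *
n=np.array([-.4797,.0970,.8721]);n/=np.linalg.norm(n)
xd=np.array([n[0],n[1],0]);xd-=n*(xd@n);xd/=np.linalg.norm(xd)  # downslope
C=np.array([520.7,-267.8,70.7])+.4*xd
d0=114.4
R=tool_for(n,np.array([-np.cos(-np.pi/4),-np.sin(-np.pi/4),0]))
E
python3 - <<'E'
from pg import *
print(xd,C)
ctrl.move_ptp([440,0,400],down(-np.pi/4))
ctrl.move_ptp(C+n*(d0+60),R);ctrl.hold(.2)
off=servo(C+n*(d0+20),R,vel=60)
s=sensors.read_state();print(s["t"],"err",s["eef_pos"]-(C+n*(d0+20)),off,s["grip_width"],"axis err deg",np.degrees(np.arccos(min(1,-s["eef_rot"][:,2]@n))) if hasattr(s["eef_rot"],'shape') else s["eef_rot"],s["force"]@n)
grab("wrist","h_w");grab("scene","h_s");d=np.load("pics/h_s.npz");cv2.imwrite("pics/h_crop.png",cv2.resize(d["im"][260:400,180:320,::-1],None,fx=4,fy=4))
E
```

```text
[-0.85476526  0.17284184 -0.48938947] [ 520.3580939  -267.73086326   70.50424421]
21.3417 err [-0.17323346  0.2103176  -0.28912926] [-0.1646244   0.27809633 -0.48392504] 30.07648306851943 axis err deg 0.02279456566775137 -3.121262747004473
```

View pics/h_w.png

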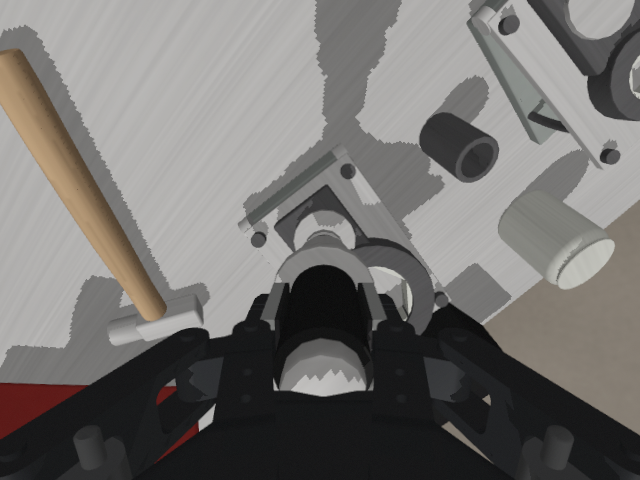

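View pics/h_crop.png

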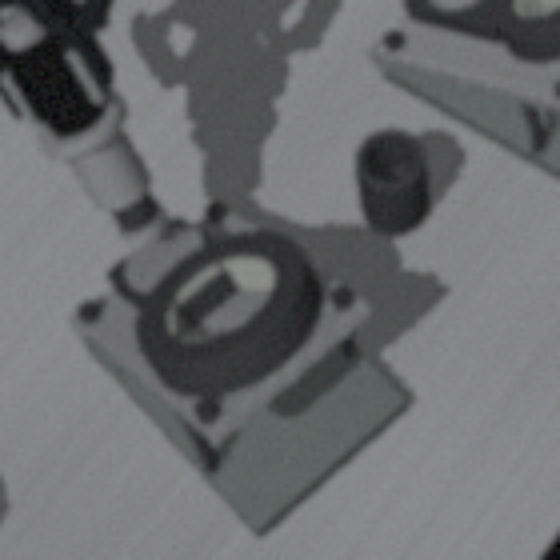

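Run:
```python
from pg import *
f=np.load("pics/h_w.npz");c=cam("wrist",f["pos"],f["rot"]);T=(cloud(c,f["d"])-f["pos"])@f["rot"]
for v in (238,240,242,246,250,280,300): print(v,T[v,323].round(1))
off=np.array([-.165,.278,-.484])
s0=sensors.read_state();f0=s0["force"]@n
hit=ctrl.move_l(C+n*(d0-6)+off,R,vel=13,threshold=3.0)
s=sensors.read_state();p=s["eef_pos"];print("hit",hit,"t",s["t"],"dist along n",(p-C)@n-d0,"lateral",((p-C)-n*((p-C)@n)).round(2),"dF",s["force"]@n-f0,s["force"],s["wrist_torque"])
```

```text
238 [16.7 -0.5 76.9]
240 [16.5 -0.5 73.1]
242 [16.4 -0.5 68.9]
246 [24.4 -0.5 32.4]
250 [22.6 -0.5 32.1]
280 [15.8 -0.5 11.8]
300 [15.7 -0.5 -7.2]
hit True t 22.8917 dist along n -1.520501623400179 lateral [-0.56  0.56 -0.37] dF 7.078965986953685 [-0.48362407  0.09008681  3.77114032] [-0.05444413 -0.14068551  0.01474587]
```

Run:
```python
from pg import *
for i in range(3):
    ctrl.hold(.05)
    s=sensors.read_state();p=s["eef_pos"];print(s["t"],"along",((p-C)@n-d0).round(2),"lateral",((p-C)-n*((p-C)@n)).round(2),"F",(s["force"]@n+3.12).round(2),s["wrist_torque"].round(3))
```

```text
22.9417 along -1.56 lateral [-0.65  0.62 -0.43] F 6.32 [-0.054 -0.21   0.056]
22.9917 along -1.57 lateral [-0.67  0.66 -0.44] F 7.28 [-0.1   -0.419  0.045]
23.0417 along -1.6 lateral [-0.75  0.71 -0.49] F 6.18 [-0.115 -0.455 -0.005]
```

Run:
```python
from pg import *
def rd():
    s=sensors.read_state();p=s["eef_pos"];print(round(s["t"],2),"along",((p-C)@n-d0).round(2),"lat",((p-C)-n*((p-C)@n)).round(2),"F",(s["force"]@n+3.12).round(2),s["wrist_torque"].round(3),"ax",np.degrees(np.arccos(min(1,-s["eef_rot"][:,2]@n))).round(2));return p
p0=sensors.read_state()["eef_pos"];lat=(p0-C)-n*((p0-C)@n)
ctrl.move_l(C+lat+n*(d0-8.0),R,vel=25)
for i in range(4): rd();ctrl.hold(.22)
p=rd()
ctrl.move_l(p+n*12,R,vel=25);rd();ctrl.hold(.1);rd()
```

```text
23.43 along -7.61 lat [-0.45  0.46 -0.3 ] F 10.86 [ 0.126  0.18  -0.092] ax 0.03
23.65 along -7.54 lat [-0.46  0.48 -0.31] F 11.79 [0.078 0.237 0.013] ax 0.03
23.87 along -7.52 lat [-0.47  0.48 -0.31] F 10.58 [ 0.094  0.161 -0.031] ax 0.03
24.08 along -7.53 lat [-0.46  0.5  -0.31] F 12.72 [0.12  0.17  0.015] ax 0.03
24.3 along -7.54 lat [-0.48  0.49 -0.32] F 11.68 [0.127 0.169 0.079] ax 0.03
24.95 along 3.83 lat [-1.46  1.24 -0.94] F 0.32 [ 0.125  0.582 -0.018] ax 0.14
25.05 along 3.97 lat [-1.11  1.   -0.72] F 0.66 [ 0.157  0.515 -0.031] ax 0.1
```

Pressed at about 11.6 N (about 7 mm in) for about 1 s, then lifted off. Now carrying it back.

Run:
```python
from pg import *
Rd=down(-np.pi/4)
ctrl.move_l(C+n*(d0+80),R,vel=80)
ctrl.move_ptp([440,0,400],Rd)
ctrl.move_ptp([612,257,300],Rd);ctrl.hold(.2)
im,dd,c=grab("wrist","i_w");s=sensors.read_state();print(s["t"],s["eef_pos"],s["force"],s["grip_width"],-s["eef_rot"][:,2])
f=np.load("pics/i_w.npz");T=(cloud(c,dd)-f["pos"])@f["rot"]
for v in (238,240,242,246,250,280,300): print(v,T[v,323].round(1))
P=cloud(c,dd);m=(im.max(2)<70)&(abs(P[...,2]-10)<5)&(np.hypot(P[...,0]-615,P[...,1]-255)<70)
X=P[m];print("rest",cv2.minEnclosingCircle(X[:,:2].astype('float32')),np.median(X[:,2]))
grab("top","i_t")
```

```text
28.7583 [612.32131578 255.92035685 301.32644039] [-0.5091208   0.02577967 -3.6746341 ] 30.443226366111915 [-1.83810381e-03 -3.43286008e-04  9.99998252e-01]
238 [17.  -0.7 77.5]
240 [16.8 -0.7 73.6]
242 [16.7 -0.7 69.5]
246 [25.1 -0.7 31.6]
250 [23.2 -0.7 31.5]
280 [15.6 -0.7 13.5]
300 [16.2 -0.7 -7.3]
rest ((615.0440673828125, 255.53656005859375), 45.59695053100586) 10.395705376879924
```

View pics/i_w.png

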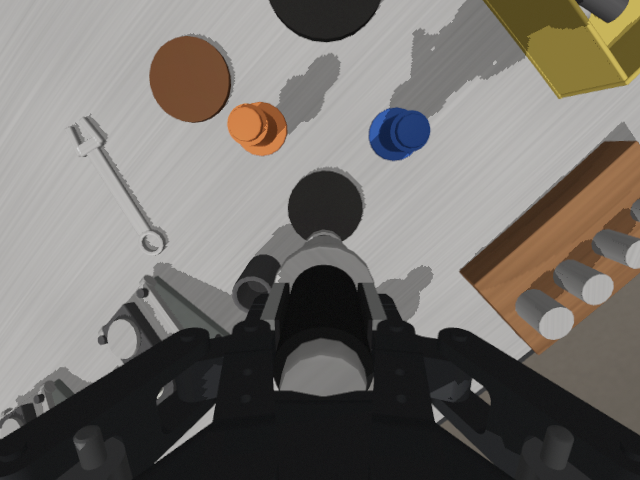

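Run:
```python
from pg import *
Rd=down(-np.pi/4);x,y=613,257
ctrl.move_l([x,y,138],Rd,vel=100);ctrl.hold(.4)
s=sensors.read_state();print(s["t"],s["eef_pos"],s["force"],-s["eef_rot"][:,2]);f0=s["force"][2]
hit=ctrl.move_l([x,y,119],Rd,vel=10,threshold=2.5);ctrl.hold(.2)
F=[];
for i in range(4):
    s=sensors.read_state();F.append(s["force"][2]-f0);ctrl.hold(.03)
print(hit,s["t"],s["eef_pos"],"dF",np.round(F,2),s["wrist_torque"].round(2),-s["eef_rot"][:,2])
```

```text
30.975 [613.03734732 256.97893552 138.08622599] [ 1.14418352  0.35474327 -3.58004077] [-1.25312151e-04 -1.67296386e-05  9.99999992e-01]
True 32.55 [612.73297445 257.03747637 122.95561072] dF [7.27 6.98 7.23 7.37] [ 0.36 -0.77 -0.  ] [ 7.20889278e-04 -1.00498313e-04  9.99999735e-01]
```

Run:
```python
from pg import *
Rd=down(-np.pi/4);x,y=612.8,257
ctrl.move_l([x,y,124.3],Rd,vel=10);ctrl.hold(.4)
s=sensors.read_state();print(s["t"],s["eef_pos"],s["force"]+[0,0,3.6],s["wrist_torque"].round(2),-s["eef_rot"][:,2])
```

```text
33.4667 [612.68184221 257.00350236 124.20227702] [1.93359673 1.45258293 7.56872137] [ 0.35 -0.6  -0.02] [2.78316632e-04 4.47973579e-05 9.99999960e-01]
```

Run:
```python
from pg import *
Rd=down(-np.pi/4);x,y=612.8,257
for z in (124.8,125.4,126.0):
    ctrl.move_l([x,y,z],Rd,vel=10);ctrl.hold(.25);F=[]
    for i in range(3): s=sensors.read_state();F.append(s["force"][2]+3.6);ctrl.hold(.02)
    print(round(s["t"],2),s["eef_pos"].round(2),np.round(F,2),s["wrist_torque"].round(2))
    if np.mean(F)<4: break
```

```text
34.0 [612.43 256.88 124.46] [4.83 5.61 3.97] [ 0.22 -0.43  0.01]
34.55 [611.9  256.61 124.49] [1.02 1.91 1.84] [-0.07  0.05 -0.  ]
```

Run:
```python
from pg import *
ctrl.gripper_to(40);ctrl.hold(.2);s=sensors.read_state();print(s["t"],s["grip_width"],s["force"],s["eef_pos"])
ctrl.gripper_to(75);ctrl.hold(.1);s=sensors.read_state();print(s["t"],s["grip_width"],s["force"],s["eef_pos"])
grab("scene","j_s");d=np.load("pics/j_s.npz");cv2.imwrite("pics/j_crop.png",cv2.resize(d["im"][100:250,300:460,::-1],None,fx=4,fy=4))
```

```text
35.025 39.864721102533196 [ 0.57669991 -0.34082167  0.15502668] [612.99009703 257.0458193  125.74207126]
35.5583 75.13372052383107 [0.06131132 0.99943107 0.85973636] [612.79741062 256.98098499 125.38994128]
```

View pics/j_crop.png

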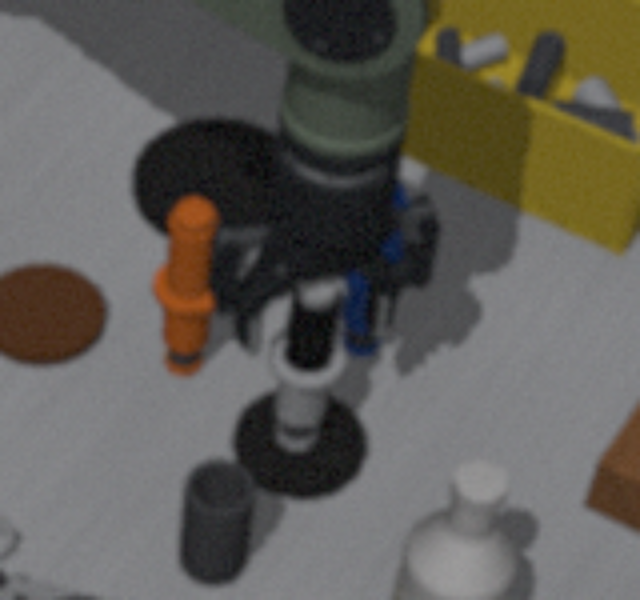

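The stamp stands upright on the rest and the jaws are open. I'll withdraw straight up and check.

Run:
```python
from stampm import *
R=down(-np.pi/4)
ctrl.move_l([612.8,257,300],R,vel=90);ctrl.move_ptp([611,258,335],R);ctrl.hold(.2)
grab("wrist","k_w");stamp("k_w")
ctrl.move_ptp([400,0,400],R);ctrl.hold(.2)
grab("top","k_t");grab("scene","k_s");s=sensors.read_state();print(s["t"],s["force"])
a=np.load("pics/a_top.npz")["im"].astype(int);b=np.load("pics/k_t.npz")["im"].astype(int);print(np.abs(a-b)[200:290,320:520].max(2).mean())
```

```text
cap [611.2 256.8] 12.4 z 160.3 591
collar [611.4 257.2] 24.8 z 92.3 608
rest [614.7 255.7] 45.8 z 10.3 1940
39.8 [-0.11856294 -0.44075445  0.21676607]
7.7043333333333335
```

View pics/k_t.png

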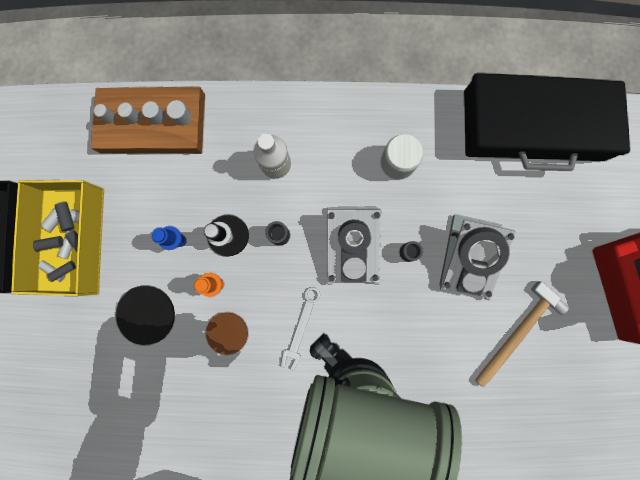

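View pics/k_w.png

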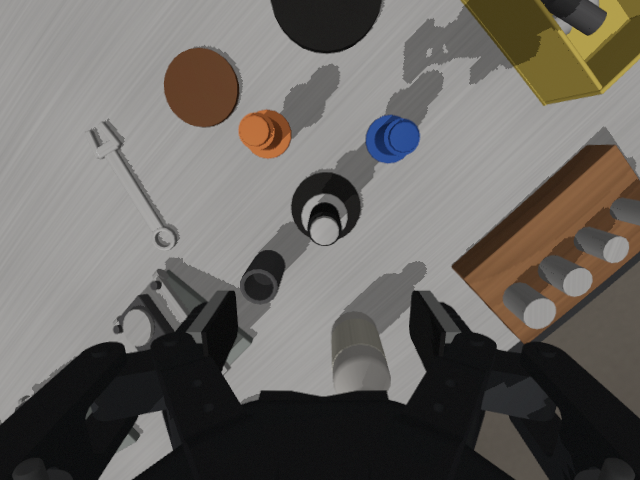

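The cap and collar centres agree to 0.5 mm, so the stamp is upright. It stands about 4 mm from the rest's centre, and everything else sits where it was in the first top view.

```bash
python3 -c "
from plant import ctrl
ctrl.finish_job()"
```

```text
the job is handed in; nothing more can be done
```

I picked the stamp up by its black grip, pressed it on the large-ring head's pad, stood it back upright on the small black rest and released it. The job was handed in at about 40 s of robot time.

- **Press:** The tool axis stayed within 0.03° of the measured pad normal (29.3° tilt). The force averaged about 11.5 N, which puts the nose about 7 mm in. I held it for about 0.9 s, with the tool about 0.7 mm off the point I aimed for. That point was 0.4 mm downslope of the measured pad centre, to keep clear of the ring.
- **Final checks:** The cap and collar centres agree within 0.5 mm, so the stamp is upright. It stands about 4 mm from the rest's centre, with the whole face on the rest. The top view shows every other object where it started.
- **Less than ideal:**
  - Between first light contact and full press the tool drifted about 0.4 mm sideways.
  - During the 12 mm lift-off it lagged about 1 mm sideways. I could not tell whether any of that happened while the face was still touching the pad.
  - When I set the stamp down, the nose went in about 1.5 mm and I had to back off in steps before releasing. It stood steady afterwards.

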